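Fetch the slotted plating basket from under its stack

TASK

The slotted basket at the bottom of the taller stack is next for plating: lift the two trays above it off one at a time, first the shallow and then the deep one, set them down elsewhere, and stand the basket squarely on the bars of the draining stand, between its end stops. Then restack the two trays squarely on the board they came from, the deep one below and the shallow one nested in it. Keep the trays and the basket level, do not drop them, and leave the neighbouring stack and everything else where it is.

Things in the scene. Friction and masses are not known exactly. Their poses are not given: they have to be found in the camera images.
- basket_c (a point): The wanted basket. Cream plastic stacking tray with a grey base, 120 mm long (its x) x 62 mm wide (its y), 50 mm high over all, told apart by its slotted (barred) long sides; about 0.35 kg. It starts at the bottom of the taller stack, on the board. Walls 5 mm; a 6 mm high foot, 101 x 43 mm, under it drops into the rim (opening 110 x 52) of a tray below. Parts inside are fixed. Point: tray centre, half-way up; z up.
- deep_c (a point): Cream plastic stacking tray with a grey base, 120 mm long (its x) x 62 mm wide (its y), 50 mm high over all, plain solid sides; about 0.35 kg. It starts nested on the basket, its centre 44 mm above the basket's. Walls 5 mm; a 6 mm high foot, 101 x 43 mm, under it drops into the rim (opening 110 x 52) of a tray below. Parts inside are fixed. Point: tray centre, half-way up; z up.
- shallow_c (a point): Cream plastic stacking tray with a grey base, 120 mm long (its x) x 62 mm wide (its y), 40 mm high over all, plain solid sides; about 0.28 kg. It starts on top, nested in the deep tray, its centre 39 mm above the deep tray's. Walls 5 mm; a 6 mm high foot, 101 x 43 mm, under it drops into the rim (opening 110 x 52) of a tray below. Parts inside are fixed. Point: tray centre, half-way up; z up.
- board: Fixed grey plastic board 140 (x) x 84 (y) x 12 mm high, flat, under the taller stack. Origin: centre of its underside; a tray standing on it has its underside 12 mm above that.
- stand: Fixed draining stand 152 (x) x 90 (y) mm: three steel bars along x, whose tops are 50 mm above its origin, between two end stops (inner faces at x = +70 and -70 mm, tops 62 mm up). The long sides are open. Origin: centre of its underside. There is no second one.
- board2: Fixed board like the first, 140 x 84 x 12 mm, under the lower, neighbouring stack of two trays. Origin: centre of its underside.
- deep2_c (a point): Lower tray of the neighbouring stack, 120 x 62 x 50 mm, plain sides, standing on the second board. Bystander: leave where it is. Point: tray centre, half-way up; z up.
- shallow2_c (a point): Upper tray of the neighbouring stack, 120 x 62 x 40 mm, plain sides; its rim is 96 mm above the table. Bystander: leave where it is. Point: tray centre, half-way up; z up.
- pitcher_c (a point): Copper pitcher, round, 76 mm across, 100 mm high. Bystander: leave where it is. Centre, half-way up.
- bottle_c (a point): White plastic bottle, 56 mm across, 110 mm high. Bystander: leave where it is. Centre, half-way up.
- jar_c (a point): Amber jar, 64 mm across, 80 mm high. Bystander: leave where it is. Centre, half-way up.
- beaker_c (a point): Clear beaker, 68 mm across, 90 mm high. Bystander: leave where it is. Centre, half-way up.
- jug_c (a point): White measuring jug, 90 mm across and 110 mm high, with a handle reaching some 40 mm out on its +y side. Bystander: leave where it is. On its axis, half-way up.
- brush_c (a point): Brush lying flat along its x, up to 230 mm long, under 45 mm high and wide. Bystander: leave where it is. Point near its middle.
- wrench_c (a point): Wrench lying flat along its x, up to 220 mm long, under 50 mm wide, under 20 mm high. Bystander: leave where it is. Point near its middle.
- bung_c (a point): Black rubber bung, 52 mm across, 35 mm high. Bystander: leave where it is. Centre, half-way up.
Things that resemble listed ones, but are neither listed nor needed, are in the scene too. Leave any blue look-alike of the part that bears deep_c alone.

How it is judged (in metres and radians):
On the way, in this order (a step that is already met when the one before it is completed fails the run):
1. the shallow tray is set down away from the stack and released, the deep tray still on the basket (horizontal distance between shallow_c and basket_c above 0.07 m and horizontal distance between deep_c and basket_c below 0.02 m and distance of deep_c from where it was at the start of the episode below 0.03 m and linear speed of shallow below 0.03 m/s and contact force between the fingers and shallow below 0.2 N and angle between shallow_c's own z axis and vertical below 0.08 rad), for 0.2 s.
2. the deep tray is set down away from the basket and released, the basket still on the board (horizontal distance between each of deep_c, shallow_c and basket_c above 0.07 m and distance of basket_c from where it was at the start of the episode below 0.03 m and linear speed of deep below 0.03 m/s and contact force between the fingers and deep below 0.2 N and angle between deep_c's own z axis and vertical below 0.08 rad), for 0.2 s.
3. the basket stands on the draining stand, released (x of basket_c in the frame of stand between -0.013 and 0.013 m and y of basket_c in the frame of stand between -0.018 and 0.018 m and z of basket_c in the frame of stand between 0.071 and 0.079 m and angle between the x axis of basket_c and the x axis of stand, either way round below 0.17 rad and linear speed of basket below 0.03 m/s and contact force between the fingers and basket below 0.2 N and angle between basket_c's own z axis and vertical below 0.08 rad), for 0.2 s.
At the end, for the whole second after the job is handed in: Basket level on the stand's bars, within 13 mm (along), 18 mm (across) and 10 degrees; deep tray level on the first board, within 18 mm and 10 degrees; shallow tray nested in it (8 mm, 10 degrees, down to 4 mm); all released and at rest (all of step 3 and x of deep_c in the frame of board between -0.018 and 0.018 m and y of deep_c in the frame of board between -0.018 and 0.018 m and z of deep_c in the frame of board between 0.033 and 0.041 m and angle between the x axis of deep_c and the x axis of board, either way round below 0.17 rad and linear speed of each of deep, shallow below 0.03 m/s and contact force between the fingers and deep below 0.2 N and angle between each of deep_c, shallow_c's own z axis and vertical below 0.08 rad and x of shallow_c in the frame of deep_c between -0.008 and 0.008 m and y of shallow_c in the frame of deep_c between -0.008 and 0.008 m and z of shallow_c in the frame of deep_c between 0.035 and 0.043 m and angle between the x axis of shallow_c and the x axis of deep_c, either way round below 0.17 rad and contact force between the fingers and shallow below 0.2 N); the robot touches nothing.
It fails at once if a tray or the basket is tipped by more than about 25 degrees, so that its parts would spill (angle between any of basket_c, deep_c, shallow_c's own z axis and vertical above 0.44 rad).
It fails at once if a tray or the basket is dropped or flung (faster than 1.2 m/s) (linear speed of any of basket, deep, shallow above 1.2 m/s).
It fails at once if the neighbouring stack is shifted by more than 25 mm (distance of any of deep2_c, shallow2_c from where it was at the start of the episode above 0.025 m).
It fails at once if a bystander is shifted by more than 30 mm (distance of any of pitcher_c, bottle_c, jar_c, beaker_c, jug_c, brush_c, wrench_c, bung_c from where it was at the start of the episode above 0.03 m).
It also fails if it takes over 72 s, if anything falls off the work surface, if the arm or the gripper's body presses on something with over 40 N, if the wrist force passes 120 N, or if a joint passes its speed limit or range.

ROBOT

A 6-joint arm with a two-finger parallel gripper is mounted at the origin on the work surface. World frame = base frame: x ahead of the robot, y to its left, z up, the work surface at z = 0. Lengths are in mm, angles in degrees, forces in N, time in s.
With the tool pointing down it reaches from about 350 to 850 mm from the base axis. Payload 8.1 kg.
Tool frame: the origin (TCP) lies midway between the tips of the shut fingers; the grasp point (between the pads) lies 19 mm behind it (hold_point_z is the distance from the TCP to the grasp point, in mm); z points along the fingers, y is the direction in which the jaws open and shut (so a half turn about z gives the same grasp; the last joint's range is limited). The gripper opens to 85 mm and grips with 20 to 120 N. Pads are 22 mm wide; open, the fingers measure 114 mm over their backs; the gripper's body (76 mm by 85 mm) begins 54 mm behind the grasp point. The pads swing forward as they close: fully open they stand 13 mm farther back than shut.
Start: joints at [67.643, 7.471, 85.268, -0, 87.261, -4.893], TCP at [180.04, 572.356, 231.292] pointing down, gripper open.
Joint ranges: [-169.43, 169.43], [-51.17, 129.36], [1.28, 143.12], [-76.62, 256.62], [0, 156.53], [-152.29, 152.29]. Speed limits (degrees/s): [136.94, 136.94, 159.86, 180, 180, 180].

INTERFACE

Orientations are given as [roll, pitch, yaw] about the fixed x, y, z axes, in that order (R = Rz(yaw) Ry(pitch) Rx(roll)).
In Python, from bench import sense, snapshot, camera_params, hand_in, hold_point_z gives the robot as it stands.
- The arm moves only by the tool servo_tool, never from a script. Its argument "motion" is a list of rows, each a list of 7 numbers: the finger opening in mm, from 0 to 85.4, then the shift along the tool's x, y, z in mm, then the turn, a rotation vector about the tool's x, y, z in rad. A call has 1 to 10 rows; each row shifts and turns the pose as measured when the row begins, along the tool's axes as they then stand; what a row does not reach is not made up. A row lasts 1/10 s, in which the tool goes at most 50 mm and 8.59 degrees, less where a joint would pass 70% of its speed; a pose out of reach is approached as far as the arm can. A call with a gripper value outside its range is refused whole. The fingers move at their own pace and stop on an object; "force" is the grip in N (left out, the last holds). Time passes only in rows, so rows that do not move let the fingers close. It gives the time, the measured TCP pose, the force and the opening at its end, in the units of the state.
- sense(): the state, without advancing time (a new reading comes with each control period).
- snapshot(name): name is "side" or "top"; returns the picture (420x560x3 uint8, blue, green, red); there is no depth.
- camera_params(name): a dict with "fx", "fy", "cx", "cy" (pixels), "R" (3x3) and "t" (3): a world point X has camera coordinates R X + t. Camera axes: x right, y down, z forward; pixel columns grow to the right and rows downward; lengths in mm; the calibration is good to about 2 mm. A picture is of the moment at which its call begins. camera_params takes no time and is no camera call.
- hand_in(): hands the job in, once; it reports no verdict.
The state is a dict: "time": time; "joint_pos": joint angles; "qd": joint speeds; "joint_efforts": joint torques, N m; "tool_pos": TCP position; "tcp_rot": TCP orientation; "ft_force": force on the tool from outside, world axes, zero at the start; "wrist_torque": the same for the moment, N m; "finger_gap": finger opening in mm.
Only numpy, scipy, OpenCV 4.12 (cv2) and the standard library are available. Lean on these libraries where they do the work, as an engineer would, in place of code of your own. Each camera call takes 0.05 s, during which the arm holds its last target. There are 200 camera calls.

## Working session

There is one attempt and no reset: what is moved stays moved. The work goes in short steps, Python scripts to look and compute and a tool call to move; the robot and the scene stay as the last step left them, time stands still between calls to the robot, and variables do not carry over. Pictures are saved under pics/ and viewed, about 8 in all and at most 12, crops included, and the job is handed in when it is done.

Besides the shell and the picture viewer there is one more tool, called after ">>>" by a JSON object that holds its "fn" and its "kwargs". servo_tool: Moves the arm, as the interface text tells. Its arguments: {"type":"object","properties":{"motion":{"type":"array"},"force":{"type":"number"}},"required":["motion"]}

```bash
mkdir -p pics
python3 - <<'E'
from bench import *
import cv2,json
print(sense())
for n in("side","top"):
    im=snapshot(n); cv2.imwrite(f"pics/{n}0.png",im); p=camera_params(n); print(n,p)
E
```

```text
{'time': 0.0, 'joint_pos': array([ 6.76439268e+01,  7.51276964e+00,  8.53290522e+01,  1.11960774e-03,
        8.72608236e+01, -4.89357280e+00]), 'qd': array([ 0.02652731, -0.0755457 , -0.00356958, -0.0640289 ,  0.00659881,
        0.04299225]), 'joint_efforts': array([-1.24155260e-03, -5.69402719e+01, -5.00550377e+01, -3.40100387e-04,
        1.51835504e-02, -3.52977487e-06]), 'tool_pos': array([179.82042861, 571.85572759, 230.27097685]), 'tcp_rot': array([-1.79897824e+02, -9.87033337e-03,  1.62537436e+02]), 'ft_force': array([ 0.97615324, -0.11867133,  0.91762783]), 'wrist_torque': array([-0.02234642,  0.0641426 ,  0.01783607]), 'finger_gap': 85.51284148791846}
side {'fx': 488.73182909965044, 'fy': 488.73182909965044, 'cx': 286.1581605868344, 'cy': 210.71168647847034, 'R': array([[ 0.77462606, -0.6323612 , -0.00858923],
       [-0.37719639, -0.45106918, -0.80886308],
       [ 0.50761929,  0.62980624, -0.5879343 ]]), 't': array([-410.70221339,  297.7358876 , 1292.13402827])}
top {'fx': 517.1376179784617, 'fy': 517.1376179784617, 'cx': 279.3537529353422, 'cy': 196.2238900143302, 'R': array([[-0.02903612, -0.99954848, -0.00772934],
       [-0.98698031,  0.02989311, -0.15803882],
       [ 0.15819851,  0.00303987, -0.98740265]]), 't': array([  39.9462587 ,  531.63779542, 1625.14663473])}
```

View pics/top0.png

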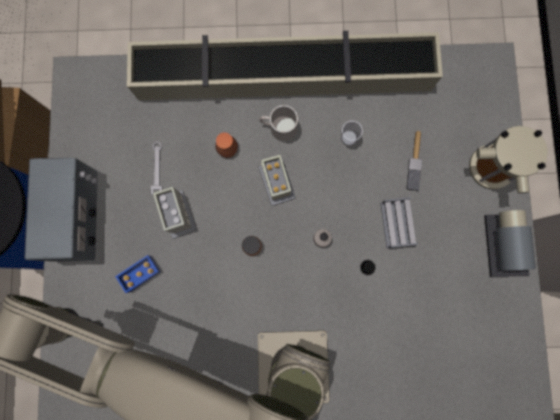

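View pics/side0.png

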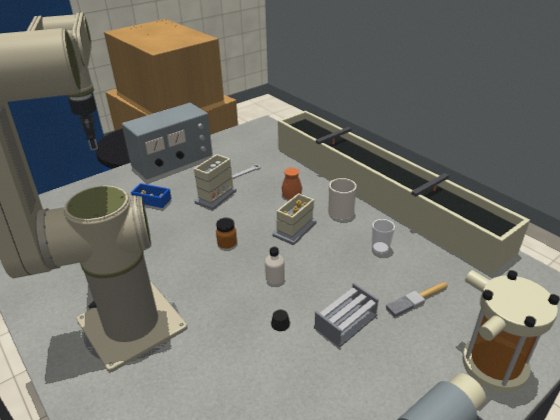

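The top view shows the tall stack at (168,209), the neighbouring stack at (276,177), the blue look-alike at (138,274) and the stand at (399,223). In the side view the tall stack is at (213,180), the neighbour at (295,215) and the stand at (347,314). These could be mistaken for the target: the tall stack (three tiers, wanted), the two-tier neighbour and the blue tray. Next I'll check a close crop.

Run:
```python
import cv2,numpy as np
t=cv2.imread("pics/top0.png");s=cv2.imread("pics/side0.png")
def c(im,x,y,w,h):return cv2.resize(im[y:y+h,x:x+w],(400,300),interpolation=cv2.INTER_CUBIC)
cv2.imwrite("pics/crop0.png",np.vstack([np.hstack([c(t,130,175,80,60),c(s,175,147,80,60)]),np.hstack([c(t,360,193,80,60),c(s,300,280,100,75)])]))
```

```text
(no output)
```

View pics/crop0.png

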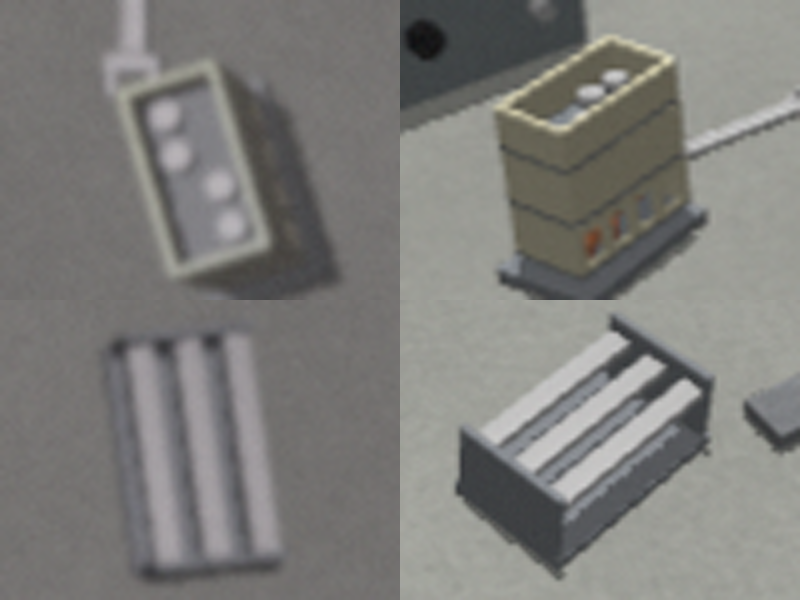

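```bash
cat > h.py <<'E'
import cv2,numpy as np
from bench import *
def ray(n,u,v):
    p=camera_params(n);R=np.array(p["R"]);t=np.array(p["t"])
    return -R.T@t, R.T@np.array([(u-p["cx"])/p["fx"],(v-p["cy"])/p["fy"],1])
def plane(n,uv,z):
    o,d=ray(n,*uv);return (o+d*(z-o[2])/d[2])[:2]
def tri(a,b):
    (o,d),(q,e)=ray("top",*a),ray("side",*b)
    s=np.linalg.lstsq(np.c_[d,-e],q-o,rcond=None)[0];A=o+d*s[0];B=q+e*s[1]
    return (A+B)/2,np.linalg.norm(A-B)
def rect(P):  # centre, yaw of long axis, sizes of 4 corner points in order
    r=cv2.minAreaRect(np.float32(P));b=cv2.boxPoints(r);e=[b[1]-b[0],b[2]-b[1]]
    e.sort(key=np.linalg.norm);y=np.degrees(np.arctan2(e[1][1],e[1][0]))%180
    return np.round(r[0],1),round(float(y),1),np.round([np.linalg.norm(x) for x in e],1)
def mask(im,lo,hi,roi):
    x,y,w,h=roi;m=np.zeros(im.shape[:2],np.uint8)
    m[y:y+h,x:x+w]=cv2.inRange(im[y:y+h,x:x+w],lo,hi);return m
E
python3 - <<'E'
from h import *
t=cv2.imread("pics/top0.png");s=cv2.imread("pics/side0.png")
f=lambda L,o,k:[((x+.5)/k-.5+o[0],(y+.5)/k-.5+o[1]) for x,y in L]
T=f([(120,95),(212,62),(270,243),(178,277)],(130,175),5)
S=f([(97,107),(210,36),(277,60),(165,137)],(175,147),5)
# order: match top corners to side by (x,y): top[0]=far-left
for i,a in enumerate(T):
    for j,b in enumerate(S):
        X,e=tri(a,b)
        if e<12: print(i,j,X.round(1),e.round(1))
print(rect([plane("top",a,140) for a in T]),rect([plane("side",b,140) for b in S]))
T=f([(140,45),(168,260),(190,40),(219,257),(238,35),(268,253)],(360,193),5)
S=f([(220,42),(95,138),(255,65),(130,163),(292,87),(170,192)],(300,280),4)
for a,b in zip(T,S): X,e=tri(a,b);print(X.round(1),e.round(1))
for n,im,roi in(("top",t,(375,193,45,60)),("side",s,(315,283,65,55))):
    m=mask(im,(135,135,135),(255,255,255),roi)
    for c in cv2.findContours(m,0,2)[0]:
        if cv2.contourArea(c)>40: print(n,rect([plane(n,q[0],50) for q in c]))
for n,im,roi in(("top",t,(150,180,40,60)),("side",s,(190,150,50,60))):
    h=cv2.cvtColor(im,cv2.COLOR_BGR2HSV)
    m=mask(h,(15,40,140),(40,255,255),roi)
    c=max(cv2.findContours(m,0,2)[0],key=cv2.contourArea);print(n,"rim",rect([plane(n,q[0],140) for q in c]))
E
```

```text
0 1 [539.  404.4 140.9] 5.7
1 2 [558.3 348.8 138.6] 6.2
2 3 [445.8 314.2 136.6] 4.5
3 0 [426.3 368.4 142.6] 4.5
(array([489.9, 360. ]), 17.8, array([ 59. , 118.4], dtype=float32)) (array([493.8, 356.4]), 16.6, array([ 64.7, 120.7], dtype=float32))
[ 504.5 -322.5   47.9] 1.8
[ 371.3 -333.6   55.5] 14.0
[ 506.  -353.8   50. ] 0.6
[ 371.9 -364.9   59.2] 13.8
[ 508.1 -384.3   52.4] 1.1
[ 374.3 -396.6   58.7] 15.6
top (array([ 433.4, -327.2]), 4.5, array([ 15.3, 132.7], dtype=float32))
top (array([ 436.8, -357.9]), 4.4, array([ 14.9, 135.2], dtype=float32))
top (array([ 439.4, -388.9]), 4.1, array([ 14.9, 135.9], dtype=float32))
side (array([ 445.3, -383.1]), 4.2, array([ 25.2, 135.5], dtype=float32))
side (array([ 442.7, -352.2]), 4.5, array([ 25.6, 133.9], dtype=float32))
side (array([ 479.7, -389.5]), 42.9, array([ 67.6, 195.6], dtype=float32))
side (array([ 442.6, -315.2]), 50.3, array([113.1, 118.5], dtype=float32))Traceback (most recent call last):
  File "<stdin>", line 22, in <module>
ValueError: max() iterable argument is empty
```

Rim height triangulates to about 140 mm and the bars to about 50 mm, both as expected. Size and yaw agree too: the stack is at about (492,358) with yaw 17, the stand at about (440,-355) with yaw 4.4. The two cameras disagree by about 5 mm. The top and side crops show the slotted tier at the bottom of the tall stack, so the choice is confirmed. I'll start moving by turning the tool to yaw 197.

>>> {"fn": "servo_tool", "kwargs": {"motion": [[85, 0, 0, -6, 0, 0, -0.121], [85, 0, 0, -6, 0, 0, -0.121], [85, 0, 0, -6, 0, 0, -0.121], [85, 0, 0, -6, 0, 0, -0.121], [85, 0, 0, -6, 0, 0, -0.121]], "force": 40}}

```text
time: 0.6
tool_pos: [179.0, 569.7, 256.5]
tcp_rot: [-179.6, -0.4, -161.6]
ft_force: [-0.6, -0.4, -0.5]
finger_gap: 85.5
```

```bash
cat >> h.py <<'E'
from scipy.spatial.transform import Rotation as Ro
def to(x,y,z,yaw):
    s=sense();p=np.array(s["tool_pos"]);R=Ro.from_euler("xyz",s["tcp_rot"],degrees=True)
    G=Ro.from_euler("xyz",[180,0,yaw],degrees=True)
    print("t%.1f"%s["time"],"pos",p.round(1),"rpy",np.round(s["tcp_rot"],1),"F",np.round(s["ft_force"],1),"gap %.1f"%s["finger_gap"])
    print(" dtool",R.inv().apply(np.array([x,y,z])-p).round(1),"rot",(R.inv()*G).as_rotvec().round(3))
E
python3 - <<'E'
from h import *
for n,u,v,z in(("pitcher",225,145,80),("jug",284,118,100),("jar",252,245,75),("neigh",276,177,96),("blue",138,274,40),("bottle",322,238,110),("bung",368,268,35),("wrenchhead",155,188,10),("brush",415,160,30)): print(n,plane("top",(u,v),z).round(0))
to(492,358,250,197.2)
E
```

```text
pitcher [698. 193.]
jug [775.   2.]
jar [376. 114.]
neigh [585.  33.]
blue [298. 478.]
bottle [ 389. -102.]
bung [ 295. -250.]
wrenchhead [578. 434.]
brush [ 641. -424.]
t0.6 pos [179.  569.7 256.5] rpy [-179.6   -0.4 -161.6] F [-0.6 -0.4 -0.5] gap 85.5
 dtool [-230.3 -299.6    7.3] rot [-0.008 -0.007  0.021]
```

>>> {"fn": "servo_tool", "kwargs": {"motion": [[85, -29, -37.5, 0, 0, 0, 0.003], [85, -29, -37.5, 0, 0, 0, 0.003], [85, -29, -37.5, 0, 0, 0, 0.003], [85, -29, -37.5, 0, 0, 0, 0.003], [85, -29, -37.5, 0, 0, 0, 0.003], [85, -29, -37.5, 0, 0, 0, 0.003], [85, -29, -37.5, 0, 0, 0, 0.003], [85, -24, -32, 0, 0, 0, 0]]}}

```text
time: 1.4
tool_pos: [490.9, 356.2, 253.7]
tcp_rot: [-179.6, -0.7, -161.9]
ft_force: [-0.9, 0.6, -0.3]
finger_gap: 84.8
```

Run:
```python
from h import *
to(492,358,200,197.2)
t=snapshot("top");s=snapshot("side")
c=lambda im,x,y,w,h:cv2.resize(im[y:y+h,x:x+w],(400,300),interpolation=cv2.INTER_CUBIC)
cv2.imwrite("pics/above.png",np.hstack([c(t,120,165,100,75),c(s,160,110,120,90)]))
```

```text
t1.4 pos [490.9 356.2 253.7] rpy [-179.6   -0.7 -161.9] F [-0.9  0.6 -0.3] gap 84.8
 dtool [-2.2  1.8 53.7] rot [-0.008 -0.011  0.016]
```

View pics/above.png

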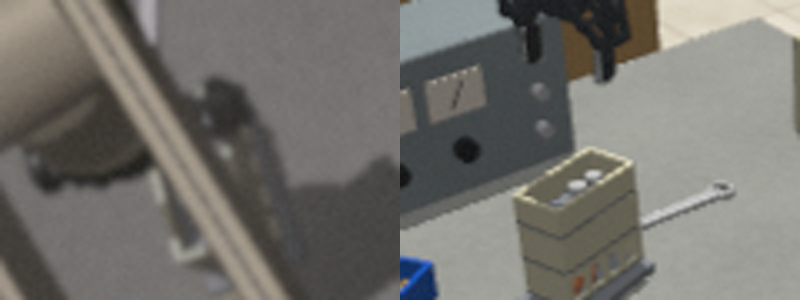

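The side view shows the open fingertips at about (199,127) and (221,133), above the rim, whose centre is near (212,163). I'll use the tips to check the side camera's bias.

Run:
```python
from h import *
for u,v in((130,57),(203,78),(166.5,67.5)):
  print([plane("side",((u+.5)/3.333-.5+160,(v+.5)/3.333-.5+110),z).round(1) for z in(254,260,267)])
```

```text
[array([494.8, 423.3]), array([488.9, 412.3]), array([482.1, 399.4])]
[array([526.2, 335.8]), array([520.1, 325.5]), array([513. , 313.5])]
[array([510.6, 379. ]), array([504.7, 368.4]), array([497.8, 355.9])]
```

>>> {"fn": "servo_tool", "kwargs": {"motion": [[85, 0, 2.5, 40, -0.008, -0.011, 0.016], [85, 0, 0, 40, 0, 0, 0], [85, 0, 0, 35, 0, 0, 0], [85, 0, 0, 0, 0, 0, 0]]}}

```text
time: 1.9
tool_pos: [491.9, 356.0, 135.2]
tcp_rot: [180.0, 0.1, -163.3]
ft_force: [-0.5, 0.1, -0.7]
finger_gap: 85.0
```

Run:
```python
from h import *
to(490,358.5,104,197.2)
```

```text
t1.9 pos [491.9 356.  135.2] rpy [ 1.800e+02  1.000e-01 -1.633e+02] F [-0.5  0.1 -0.7] gap 85.0
 dtool [ 1.2  2.9 31.2] rot [ 0.     0.001 -0.009]
```

>>> {"fn": "servo_tool", "kwargs": {"motion": [[85, 1.2, 2.9, 16, 0, 0, -0.009], [85, 0, 0, 15, 0, 0, 0], [85, 0, 0, 0, 0, 0, 0]]}}

```text
time: 2.2
tool_pos: [489.9, 360.5, 105.2]
tcp_rot: [179.9, 0.2, -162.7]
ft_force: [-0.1, -0.3, 0.3]
finger_gap: 85.0
```

>>> {"fn": "servo_tool", "kwargs": {"motion": [[56, 0, 0, 0, 0, 0, 0], [56, 0, 0, 0, 0, 0, 0], [56, 0, 0, 0, 0, 0, 0], [56, 0, 0, 0, 0, 0, 0], [56, 0, 0, 0, 0, 0, 0], [56, 0, 0, 0, 0, 0, 0]], "force": 40}}

```text
time: 2.8
tool_pos: [491.9, 362.2, 109.5]
tcp_rot: [179.8, 0.5, -162.7]
ft_force: [-0.3, 0.5, -2.7]
finger_gap: 61.3
```

Run:
```python
from h import *
to(490,358.5,104,197.2)
s=snapshot("side")
cv2.imwrite("pics/grip1.png",cv2.resize(s[110:230,150:310],(640,480),interpolation=cv2.INTER_CUBIC))
```

```text
t2.8 pos [491.9 362.2 109.5] rpy [ 179.8    0.5 -162.7] F [-0.3  0.5 -2.7] gap 61.3
 dtool [ 3.  -3.   5.4] rot [0.003 0.009 0.002]
```

View pics/grip1.png

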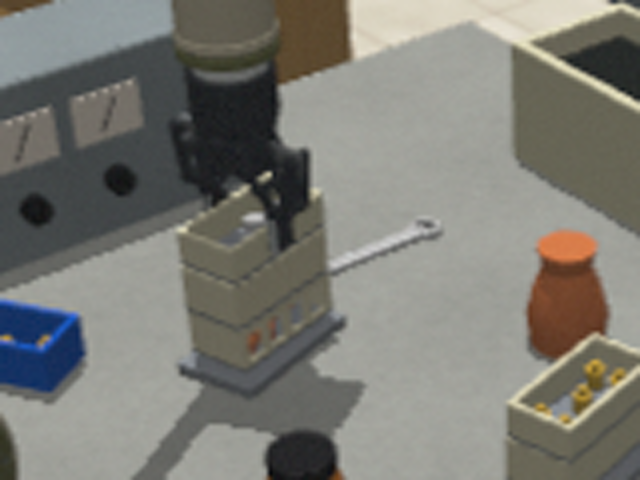

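The shallow tray is gripped with a gap of 61.3; the view shows the finger on the shallow tier only, above its seam. Now lift it.

>>> {"fn": "servo_tool", "kwargs": {"motion": [[56, 0, 0, -8, 0, 0, 0], [56, 0, 0, -15, 0, 0, 0], [56, 0, 0, -25, 0, 0, 0], [56, 0, 0, -35, 0, 0, 0], [56, 3, -29, -5, 0, 0, 0], [56, 3, -29, 0, 0, 0, 0], [56, 3, -29, 0, 0, 0, 0], [56, 3, -29, 0, 0, 0, 0], [56, 3, -28, 0, 0, 0, 0]]}}

```text
time: 3.75
tool_pos: [521.5, 219.4, 212.1]
tcp_rot: [179.8, 1.0, -162.3]
ft_force: [0.1, -0.2, -2.3]
finger_gap: 61.7
```

Run:
```python
from h import *
to(520,220,60,197.2)
s=snapshot("side");cv2.imwrite("pics/lift1.png",s[90:290,150:400])
```

```text
t3.8 pos [521.5 219.4 212.1] rpy [ 179.8    1.  -162.3] F [ 0.1 -0.2 -2.3] gap 61.7
 dtool [  4.    0.4 152.1] rot [0.004 0.018 0.009]
```

View pics/lift1.png

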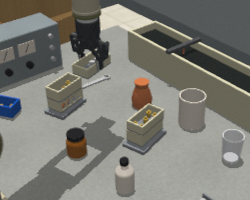

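The shallow tray hangs level in the gripper, and the deep tray is still on the basket. Lower it.

>>> {"fn": "servo_tool", "kwargs": {"motion": [[56, 0, 0, 40, 0, 0.018, 0.009], [56, 0, 0, 40, 0, 0, 0], [56, 0, 0, 40, 0, 0, 0], [56, 0, 0, 40, 0, 0, 0], [56, 0, 0, 25, 0, 0, 0], [56, 0, 0, 0, 0, 0, 0]]}}

```text
time: 4.4
tool_pos: [531.6, 215.6, 34.3]
tcp_rot: [179.9, 1.0, -163.2]
ft_force: [-0.5, -0.0, -2.8]
finger_gap: 61.1
```

Run:
```python
from h import *
to(520,220,10,197.2)
```

```text
t4.4 pos [531.6 215.6  34.3] rpy [ 179.9    1.  -163.2] F [-0.5 -0.  -2.8] gap 61.1
 dtool [10.3  7.5 24.1] rot [ 0.001  0.017 -0.008]
```

>>> {"fn": "servo_tool", "kwargs": {"motion": [[56, 0, 0, 10, 0, 0.017, -0.008], [56, 0, 0, 7, 0, 0, 0], [56, 0, 0, 0, 0, 0, 0]]}}

```text
time: 4.7
tool_pos: [534.6, 216.9, 22.2]
tcp_rot: [179.9, 0.3, -162.8]
ft_force: [-0.3, -0.0, -1.8]
finger_gap: 61.3
```

Run:
```python
from h import *
to(530,215,10,197.2)
```

```text
t4.7 pos [534.6 216.9  22.2] rpy [ 179.9    0.3 -162.8] F [-0.3 -0.  -1.8] gap 61.3
 dtool [ 5.  -0.4 12.2] rot [0.001 0.004 0.   ]
```

>>> {"fn": "servo_tool", "kwargs": {"motion": [[56, 0, 0, 6, 0, 0, 0], [56, 0, 0, 4, 0, 0, 0], [56, 0, 0, 4, 0, 0, 0]]}}

```text
time: 5.0
tool_pos: [538.0, 218.1, 12.2]
tcp_rot: [179.9, 0.7, -162.8]
ft_force: [0.0, -0.1, -2.2]
finger_gap: 61.7
```

Run:
```python
from h import *
to(535,217,10,197.2)
```

```text
t5.0 pos [538.  218.1  12.2] rpy [ 179.9    0.7 -162.8] F [ 0.  -0.1 -2.2] gap 61.7
 dtool [ 3.2 -0.2  2.2] rot [0.001 0.012 0.   ]
```

>>> {"fn": "servo_tool", "kwargs": {"motion": [[56, 1, 0, 3, 0, 0.012, 0], [56, 1, 0, 2.5, 0, 0, 0]]}}

```text
time: 5.2
tool_pos: [536.4, 217.6, 6.9]
tcp_rot: [179.9, 0.0, -162.8]
ft_force: [-7.9, -1.7, 30.1]
finger_gap: 61.9
```

Run:
```python
from h import *
to(538,218,10,197.2)
```

```text
t5.2 pos [536.4 217.6   6.9] rpy [ 179.9    0.  -162.8] F [-7.9 -1.7 30.1] gap 61.9
 dtool [-1.6 -0.1 -3.1] rot [0.001 0.    0.   ]
```

>>> {"fn": "servo_tool", "kwargs": {"motion": [[56, 0.5, 0, -1, 0, 0, 0], [85, 0.5, 0, 0, 0, 0, 0], [85, 0.5, 0, 0, 0, 0, 0], [85, 0.5, 0, 0, 0, 0, 0]]}}

```text
time: 5.6
tool_pos: [535.2, 217.2, 8.6]
tcp_rot: [180.0, 0.1, -162.8]
ft_force: [-0.0, 0.4, 0.1]
finger_gap: 85.2
```

>>> {"fn": "servo_tool", "kwargs": {"motion": [[85, 0, 0, -15, 0, 0, 0], [85, 0, 0, -30, 0, 0, 0], [85, 0, 0, -40, 0, 0, 0], [85, 0, 0, -40, 0, 0, 0], [85, 0, 0, -20, 0, 0, 0]]}}

```text
time: 6.1
tool_pos: [531.7, 216.0, 157.9]
tcp_rot: [179.9, -0.4, -162.8]
ft_force: [0.3, 0.5, 0.5]
finger_gap: 84.8
```

Run:
```python
from h import *
to(491.5,360.5,160,197.2)
s=snapshot("side");cv2.imwrite("pics/set1.png",cv2.resize(s[130:270,150:350],(700,490),interpolation=cv2.INTER_CUBIC))
```

```text
t6.1 pos [531.7 216.  157.9] rpy [ 179.9   -0.4 -162.8] F [0.3 0.5 0.5] gap 84.8
 dtool [ -4.4 149.9  -2. ] rot [ 0.001 -0.006  0.   ]
```

View pics/set1.png

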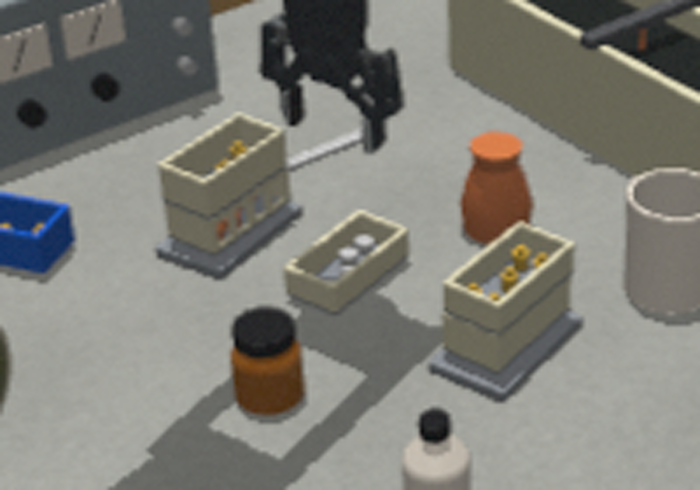

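The shallow tray stands alone on the table at crop (347,262), and the deep tray is still on the basket. Next is the deep tray.

>>> {"fn": "servo_tool", "kwargs": {"motion": [[85, -1, 37, 0, 0, 0, 0], [85, -1, 37, 0, 0, 0, 0], [85, -1, 38, 0, 0, 0, 0], [85, -1, 38, 0, 0, 0, 0], [85, 0, 0, 0, 0, 0, 0]]}}

```text
time: 6.65
tool_pos: [494.9, 365.6, 171.5]
tcp_rot: [179.9, 0.6, -163.1]
ft_force: [-0.9, -0.5, 0.2]
finger_gap: 85.3
```

Run:
```python
from h import *
to(491.5,360.5,70,197.2)
```

```text
t6.7 pos [494.9 365.6 171.5] rpy [ 179.9    0.6 -163.1] F [-0.9 -0.5  0.2] gap 85.3
 dtool [  5.7  -4.2 101.4] rot [ 0.003  0.01  -0.005]
```

>>> {"fn": "servo_tool", "kwargs": {"motion": [[85, 6, -4, 20, 0, 0.01, -0.005], [85, 0.5, 0, 30, 0, 0, 0], [85, 0.5, 0, 20, 0, 0, 0], [85, 0.5, 0, 1, 0, 0, 0]]}}

```text
time: 7.05
tool_pos: [488.8, 357.9, 98.7]
tcp_rot: [179.9, 0.1, -162.6]
ft_force: [-0.1, -0.2, -0.1]
finger_gap: 85.0
```

Run:
```python
from h import *
to(491.5,360.5,70,197.2)
```

```text
t7.0 pos [488.8 357.9  98.7] rpy [ 1.799e+02  1.000e-01 -1.626e+02] F [-0.1 -0.2 -0.1] gap 85.0
 dtool [-3.3  1.6 28.7] rot [0.002 0.001 0.003]
```

>>> {"fn": "servo_tool", "kwargs": {"motion": [[85, -3, 1.5, 15, 0, 0, 0.003], [85, 0, 0, 13, 0, 0, 0], [60, 0.5, 0, 1, 0, 0, 0], [56, 0.5, 0, 0.5, 0, 0, 0], [56, 0.5, 0, 0.5, 0, 0, 0], [56, 0.5, 0, 0.5, 0, 0, 0], [56, 0.5, 0, 0.5, 0, 0, 0], [56, 0.5, 0, 0.5, 0, 0, 0]]}}

```text
time: 7.85
tool_pos: [491.2, 358.8, 68.3]
tcp_rot: [179.8, 0.3, -163.0]
ft_force: [2.0, 0.6, -0.0]
finger_gap: 61.5
```

Run:
```python
from h import *
to(491.5,360.5,70,197.2)
```

```text
t7.8 pos [491.2 358.8  68.3] rpy [ 179.8    0.3 -163. ] F [ 2.   0.6 -0. ] gap 61.5
 dtool [-0.8  1.6 -1.7] rot [ 0.003  0.006 -0.003]
```

>>> {"fn": "servo_tool", "kwargs": {"motion": [[56, 0, 0, -8, 0, 0, 0], [56, 0, 0, -15, 0, 0, 0], [56, 0, 0, -25, 0, 0, 0], [56, 0, 0, -20, 0, 0, 0], [56, 36, -11, 0, 0, 0, 0], [56, 36, -11, 0, 0, 0, 0], [56, 36, -11, 0, 0, 0, 0], [56, 36, -11, 0, 0, 0, 0], [56, 36, -11, 0, 0, 0, 0], [56, 0, 0, 0, 0, 0, 0]]}}

```text
time: 8.85
tool_pos: [328.4, 249.3, 144.0]
tcp_rot: [179.8, 0.3, -162.9]
ft_force: [0.9, 0.1, -3.0]
finger_gap: 61.5
```

Run:
```python
from h import *
to(330,250,12,197.2)
s=snapshot("side");cv2.imwrite("pics/lift2.png",cv2.resize(s[110:270,110:350],(720,480),interpolation=cv2.INTER_CUBIC))
```

```text
t8.8 pos [328.4 249.3 144. ] rpy [ 179.8    0.3 -162.9] F [ 0.9  0.1 -3. ] gap 61.5
 dtool [ -1.   -0.3 132. ] rot [ 0.004  0.005 -0.002]
```

View pics/lift2.png

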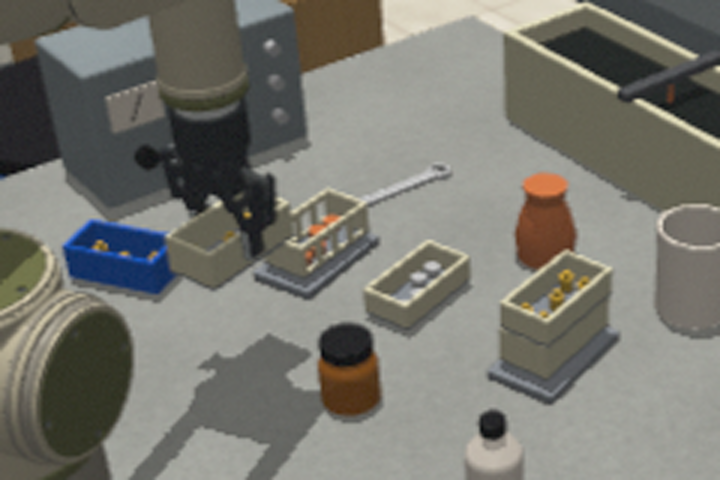

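The deep tray hangs level, and the slotted basket stays on its board at crop (318,245). Lower the deep tray.

>>> {"fn": "servo_tool", "kwargs": {"motion": [[56, 0, 0, 30, 0, 0.005, 0], [56, 0.5, 0, 40, 0, 0, 0], [56, 0.5, 0, 25, 0, 0, 0], [56, 0.5, 0, 10, 0, 0, 0], [56, 0.5, 0, 1, 0, 0, 0]]}}

```text
time: 9.4
tool_pos: [336.5, 255.2, 44.4]
tcp_rot: [179.5, 1.1, -163.0]
ft_force: [-0.7, -0.9, -2.2]
finger_gap: 61.7
```

Run:
```python
from h import *
to(330,250,12,197.2)
```

```text
t9.4 pos [336.5 255.2  44.4] rpy [ 179.5    1.1 -163. ] F [-0.7 -0.9 -2.2] gap 61.7
 dtool [ 8.4 -3.3 32.2] rot [ 0.008  0.019 -0.003]
```

>>> {"fn": "servo_tool", "kwargs": {"motion": [[56, 2, 0, 12, 0.004, 0.015, 0], [56, 1, 0, 10, 0, 0.005, 0], [56, 1, 0, 6, 0, 0.005, 0], [56, 1, 0, 1, 0, 0.003, 0]]}}

```text
time: 9.8
tool_pos: [336.1, 256.5, 19.3]
tcp_rot: [179.7, -0.2, -162.9]
ft_force: [-0.7, 0.5, -2.1]
finger_gap: 61.6
```

Run:
```python
from h import *
to(330,250,12,197.2)
```

```text
t9.8 pos [336.1 256.5  19.3] rpy [ 179.7   -0.2 -162.9] F [-0.7  0.5 -2.1] gap 61.6
 dtool [ 7.7 -4.5  7.3] rot [ 0.006 -0.003 -0.003]
```

>>> {"fn": "servo_tool", "kwargs": {"motion": [[56, 0.5, 0, 4, 0.003, 0, 0], [56, 0.5, 0, 3, 0.003, 0, 0], [56, 0.5, 0, 1.5, 0, 0, 0]]}}

```text
time: 10.1
tool_pos: [335.9, 256.8, 11.9]
tcp_rot: [180.0, -0.0, -163.0]
ft_force: [-3.8, -1.5, 16.3]
finger_gap: 61.4
```

Run:
```python
from h import *
to(330,250,12,197.2)
```

```text
t10.1 pos [335.9 256.8  11.9] rpy [ 180.   -0. -163.] F [-3.8 -1.5 16.3] gap 61.4
 dtool [ 7.6 -4.8 -0.1] rot [ 0.    -0.    -0.003]
```

>>> {"fn": "servo_tool", "kwargs": {"motion": [[56, 0.5, 0, 0, 0, 0, 0], [85, 0.5, 0, 0, 0, 0, 0], [85, 0.5, 0, 0, 0, 0, 0], [85, 0.5, 0, 0, 0, 0, 0]]}}

```text
time: 10.5
tool_pos: [334.9, 257.0, 13.1]
tcp_rot: [180.0, 0.1, -162.9]
ft_force: [-0.3, 0.0, -0.5]
finger_gap: 84.9
```

>>> {"fn": "servo_tool", "kwargs": {"motion": [[85, 0, 0, -15, 0, 0, 0], [85, 0, 0, -30, 0, 0, 0], [85, 0, 0, -35, 0, 0, 0], [85, -36, 10, -20, 0, 0, 0], [85, -36, 10, 0, 0, 0, 0], [85, -36, 10, 0, 0, 0, 0], [85, -36, 10, 0, 0, 0, 0], [85, -30, 10, 0, 0, 0, 0], [85, 0, 0, 0, 0, 0, 0]]}}

```text
time: 11.4
tool_pos: [491.9, 359.5, 120.0]
tcp_rot: [179.8, 0.5, -162.9]
ft_force: [-1.0, -0.1, -0.0]
finger_gap: 85.2
```

Run:
```python
from h import *
to(491.5,360,28,197.2)
```

```text
t11.4 pos [491.9 359.5 120. ] rpy [ 179.8    0.5 -162.9] F [-1.  -0.1 -0. ] gap 85.2
 dtool [ 1.1  0.4 92. ] rot [ 0.003  0.009 -0.003]
```

>>> {"fn": "servo_tool", "kwargs": {"motion": [[85, 1, 0, 25, 0, 0.009, 0], [85, 1, 0, 25, 0, 0.004, 0], [85, 1, 0, 15, 0, 0, 0], [85, 1, 0, 1, 0, 0, 0]]}}

```text
time: 11.8
tool_pos: [489.0, 359.0, 52.8]
tcp_rot: [179.8, -0.2, -162.9]
ft_force: [-0.4, -0.1, 0.1]
finger_gap: 84.5
```

Run:
```python
from h import *
to(491.5,360,27,197.2)
```

```text
t11.8 pos [489.  359.   52.8] rpy [ 179.8   -0.2 -162.9] F [-0.4 -0.1  0.1] gap 84.5
 dtool [-2.8  0.2 25.8] rot [ 0.003 -0.003 -0.003]
```

>>> {"fn": "servo_tool", "kwargs": {"motion": [[85, -2, 0, 14, 0.003, 0, 0], [85, 0, 0, 12, 0, 0, 0], [60, 0.5, 0, 0.5, 0, 0, 0], [56, 0.5, 0, 0.5, 0, 0, 0], [56, 0.5, 0, 0.5, 0, 0, 0], [56, 0.5, 0, 0.5, 0, 0, 0], [56, 0.5, 0, 0.5, 0, 0, 0], [56, 0.5, 0, 0.5, 0, 0, 0]], "force": 45}}

```text
time: 12.6
tool_pos: [490.4, 360.1, 26.6]
tcp_rot: [179.9, 0.3, -162.9]
ft_force: [1.8, 0.3, 0.1]
finger_gap: 61.5
```

Run:
```python
from h import *
to(491.5,360,28,197.2)
```

```text
t12.6 pos [490.4 360.1  26.6] rpy [ 179.9    0.3 -162.9] F [1.8 0.3 0.1] gap 61.5
 dtool [-1.  -0.4 -1.4] rot [ 0.001  0.004 -0.002]
```

>>> {"fn": "servo_tool", "kwargs": {"motion": [[56, 0, 0, -8, 0, 0, 0], [56, 0, 0, -20, 0, 0, 0], [56, 0, 0, -40, 0, 0, 0], [56, 0, 0, -45, 0, 0, 0], [56, 0, 0, -40, 0, 0, 0], [56, 8, -20, -10, 0, 0, 0], [56, 16, -40, 0, 0, 0, 0], [56, 16, -40, 0, 0, 0, 0], [56, 16, -40, 0, 0, 0, 0], [56, 16, -40, 0, 0, 0, 0]]}}

```text
time: 13.6
tool_pos: [468.9, 164.3, 197.4]
tcp_rot: [179.9, -0.1, -162.4]
ft_force: [1.2, -0.6, -3.2]
finger_gap: 61.3
```

Run:
```python
from h import *
to(437,-356,200,197.2)
```

```text
t13.6 pos [468.9 164.3 197.4] rpy [ 1.799e+02 -1.000e-01 -1.624e+02] F [ 1.2 -0.6 -3.2] gap 61.3
 dtool [ 187.4 -486.4   -3. ] rot [ 0.001 -0.002  0.006]
```

>>> {"fn": "servo_tool", "kwargs": {"motion": [[56, 15.5, -40, 0, 0, 0, 0], [56, 15.5, -40, 0, 0, 0, 0], [56, 15.5, -40, 0, 0, 0, 0], [56, 15.5, -40, 0, 0, 0, 0], [56, 15.5, -40, 0, 0, 0, 0], [56, 15.5, -40, 0, 0, 0, 0], [56, 15.5, -40, 0, 0, 0, 0], [56, 15.5, -40, 0, 0, 0, 0], [56, 15.5, -40, 0, 0, 0, 0], [56, 8, -20, 0, 0, 0, 0]]}}

```text
time: 14.6
tool_pos: [435.2, -258.9, 200.2]
tcp_rot: [179.9, -0.1, -162.4]
ft_force: [0.7, 0.2, -3.2]
finger_gap: 61.1
```

Run:
```python
from h import *
to(437,-356,200,184.4);print(sense()["joint_pos"].round(0))
```

```text
t14.6 pos [ 435.2 -258.9  200.2] rpy [ 1.799e+02 -1.000e-01 -1.624e+02] F [ 0.7  0.2 -3.2] gap 61.1
 dtool [ 27.5 -93.1   0.1] rot [ 0.002 -0.001  0.23 ]
[ -37.   -6.  102.    0.   84. -144.]
```

>>> {"fn": "servo_tool", "kwargs": {"motion": [[56, 0, 0, 0, 0, 0, 0.12], [56, 0, 0, 0, 0, 0, 0.11], [56, 0, 0, 0, 0, 0, 0]]}}

```text
time: 14.9
tool_pos: [432.9, -262.6, 200.4]
tcp_rot: [179.9, -0.2, -176.4]
ft_force: [0.7, 0.5, -2.7]
finger_gap: 61.7
```

Run:
```python
from h import *
to(437,-356,200,184.4)
```

```text
t14.9 pos [ 432.9 -262.6  200.4] rpy [ 179.9   -0.2 -176.4] F [ 0.7  0.5 -2.7] gap 61.7
 dtool [  1.8 -93.5   0.2] rot [ 0.002 -0.003 -0.013]
```

>>> {"fn": "servo_tool", "kwargs": {"motion": [[56, 0.5, -31, 0, 0, 0, -0.013], [56, 0.5, -31, 10, 0, 0, 0], [56, 0.5, -28, 20, 0, 0, 0], [56, 0.5, 0, 30, 0, 0, 0], [56, 0.5, 0, 20, 0, 0, 0], [56, 0.5, 0, 1, 0, 0, 0]]}}

```text
time: 15.5
tool_pos: [437.6, -353.9, 119.3]
tcp_rot: [179.9, -0.0, -174.2]
ft_force: [-1.1, 0.9, -2.9]
finger_gap: 61.2
```

Run:
```python
from h import *
to(437,-356,65,184.4)
t=snapshot("top");s=snapshot("side")
c=lambda im,x,y,w,h:cv2.resize(im[y:y+h,x:x+w],(400,400),interpolation=cv2.INTER_CUBIC)
cv2.imwrite("pics/stand1.png",np.hstack([c(t,350,170,100,100),c(s,290,240,110,110)]))
```

```text
t15.5 pos [ 437.6 -353.9  119.3] rpy [ 179.9   -0.  -174.2] F [-1.1  0.9 -2.9] gap 61.2
 dtool [ 0.8 -2.1 54.3] rot [ 0.002 -0.001  0.024]
```

View pics/stand1.png

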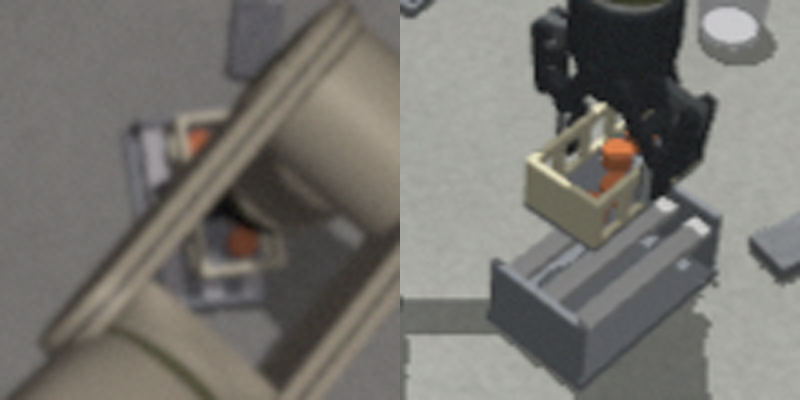

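The basket hangs above the stand. Top crop: the near rim edge runs from (203,279) to (287,268). Side crop: from (527,157) to (597,196). I'll check its centre from that near edge in both views.

Run:
```python
from h import *
g=lambda u,v,k,o:((u+.5)/k-.5+o[0],(v+.5)/k-.5+o[1])
a=[g(203,279,4,(350,170)),g(287,268,4,(350,170))];b=[g(127,157,3.636,(290,240)),g(197,196,3.636,(290,240))]
ax=np.array([np.cos(np.radians(5.8)),np.sin(np.radians(5.8))])
for n,q in(("top",a),("side",b)):
    P=[plane(n,x,154.7) for x in q];print(n,np.round(P,1),"centre",(sum(P)/2+60*ax).round(1))
for x,y in zip(a,b):print(tri(x,y))
```

```text
top [[ 374.5 -330.5]
 [ 380.8 -393.1]] centre [ 437.3 -355.7]
side [[ 384.7 -328.2]
 [ 395.3 -383.8]] centre [ 449.7 -349.9]
(array([ 376.9283093 , -331.16840501,  160.86307243]), np.float64(7.01669953131468))
(array([ 382.31210641, -391.38385482,  168.25854315]), np.float64(6.287229631681545))
```

>>> {"fn": "servo_tool", "kwargs": {"motion": [[56, 1, -3, 15, 0, 0, 0.024], [56, 0.5, 0, 14, 0, 0, 0], [56, 0.5, 0, 6, 0, 0, 0], [56, 0.5, 0, 1, 0, 0, 0]]}}

```text
time: 16.0
tool_pos: [438.9, -359.1, 87.7]
tcp_rot: [-179.7, 0.3, -175.6]
ft_force: [-0.3, 0.5, -2.7]
finger_gap: 61.1
```

Run:
```python
from h import *
to(437,-357,65,184.4)
```

```text
t16.0 pos [ 438.9 -359.1   87.7] rpy [-179.7    0.3 -175.6] F [-0.3  0.5 -2.7] gap 61.1
 dtool [ 1.9  2.4 22.7] rot [-0.006  0.006  0.001]
```

>>> {"fn": "servo_tool", "kwargs": {"motion": [[56, 2, 2, 8, -0.006, 0.006, 0], [56, 0.5, 0, 7, 0, 0.002, 0], [56, 0.5, 0, 4, 0, 0.002, 0], [56, 0.5, 0, 1, 0, 0, 0]]}}

```text
time: 16.4
tool_pos: [435.2, -357.3, 66.3]
tcp_rot: [180.0, -0.3, -175.5]
ft_force: [0.6, -0.2, -3.0]
finger_gap: 61.2
```

Run:
```python
from h import *
to(437,-357,65,184.4)
```

```text
t16.4 pos [ 435.2 -357.3   66.3] rpy [ 180.    -0.3 -175.5] F [ 0.6 -0.2 -3. ] gap 61.2
 dtool [-1.8  0.1  1.3] rot [ 0.    -0.005  0.001]
```

>>> {"fn": "servo_tool", "kwargs": {"motion": [[56, -1.5, 0, 1.5, 0, -0.005, 0], [56, 0, 0, 1.5, 0, 0, 0]]}}

```text
time: 16.6
tool_pos: [437.0, -357.3, 64.4]
tcp_rot: [180.0, 0.1, -175.5]
ft_force: [-8.8, 7.6, 19.6]
finger_gap: 61.6
```

Run:
```python
from h import *
to(437,-357,65,184.4)
```

```text
t16.6 pos [ 437.  -357.3   64.4] rpy [ 1.800e+02  1.000e-01 -1.755e+02] F [-8.8  7.6 19.6] gap 61.6
 dtool [-0.   0.3 -0.6] rot [0.    0.001 0.001]
```

The basket touches down at TCP z 64.4, where 64.6 was expected, so it rests on the bars and not on a stop. Release it.

>>> {"fn": "servo_tool", "kwargs": {"motion": [[56, 0.3, 0, -0.5, 0, 0, 0], [85, 0.5, 0, 0, 0, 0, 0], [85, 0.5, 0, 0, 0, 0, 0], [85, 0.5, 0, 0, 0, 0, 0]]}}

```text
time: 17.0
tool_pos: [436.7, -358.8, 67.2]
tcp_rot: [-179.8, 0.3, -175.5]
ft_force: [-0.8, 0.4, 0.4]
finger_gap: 85.2
```

>>> {"fn": "servo_tool", "kwargs": {"motion": [[85, 0, 0, -12, 0, 0, 0], [85, 0, 0, -30, 0, 0, 0], [85, 0, 0, -40, 0, 0, 0], [85, 0, 0, -40, 0, 0, 0], [85, -6, 38, -10, 0, 0, -0.11], [85, -6, 38, 0, 0, 0, -0.11], [85, -10, 40, 0, 0, 0, 0], [85, -14, 40, 0, 0, 0, 0], [85, -14, 40, 0, 0, 0, 0], [85, -14, 40, 0, 0, 0, 0]]}}

```text
time: 18.0
tool_pos: [440.6, -111.4, 214.3]
tcp_rot: [-179.2, 0.7, -162.9]
ft_force: [1.1, 0.2, 0.1]
finger_gap: 85.0
```

Run:
```python
from h import *
to(335.4,256.9,200,197.2)
t=snapshot("top");s=snapshot("side")
c=lambda im,x,y,w,h:cv2.resize(im[y:y+h,x:x+w],(400,400),interpolation=cv2.INTER_CUBIC)
cv2.imwrite("pics/stand2.png",np.hstack([c(t,355,175,80,80),c(s,300,260,90,90)]))
```

```text
t18.0 pos [ 440.6 -111.4  214.3] rpy [-179.2    0.7 -162.9] F [1.1 0.2 0.1] gap 85.0
 dtool [ -7.7 383.1   9.4] rot [-0.013  0.012 -0.002]
```

View pics/stand2.png

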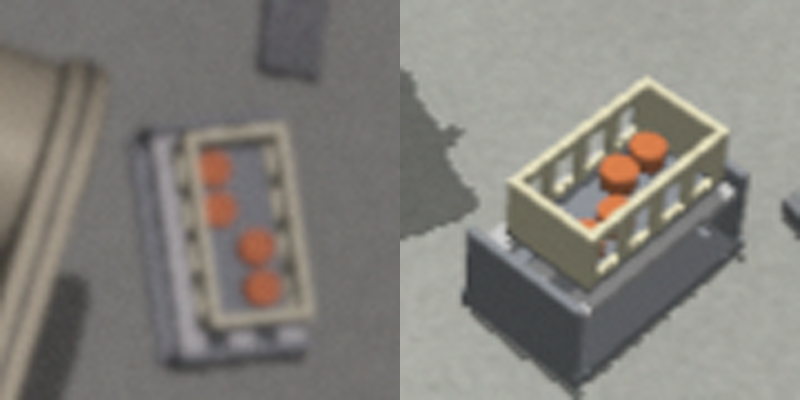

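The basket is level on the bars between the stops. Top-crop rim corners are (185,135), (287,122), (315,318) and (207,330). I'll check its centre.

Run:
```python
from h import *
g=lambda u,v,k,o:((u+.5)/k-.5+o[0],(v+.5)/k-.5+o[1])
a=[g(u,v,5,(355,175)) for u,v in((185,135),(287,122),(315,318),(207,330))]
b=[g(u-400,v,400/90,(300,260)) for u,v in((648,80),(728,130),(597,237),(510,180))]
for n,q in(("top",a),("side",b)):print(n,rect([plane(n,x,100) for x in q]))
for x,y in zip(a,b):print(tri(x,y)[0].round(1))
```

```text
top (array([ 438.5, -358.2]), 4.1, array([ 66.8, 122.9], dtype=float32))
side (array([ 443.9, -358.5]), 4.9, array([ 61.7, 118. ], dtype=float32))
[ 497.7 -324.9   99.7]
[ 501.9 -386.4  103.8]
[ 382.6 -396.4  106.2]
[ 378.2 -331.6  100.7]
```

The basket is at (438.5,-358.2) against the stand's (437,-358) in the same view, with yaw 4.1 against 4.4 and rim z about 100–103: good. Go back for the deep tray.

>>> {"fn": "servo_tool", "kwargs": {"motion": [[85, -0.5, 40, 0, -0.01, 0.012, 0], [85, -0.5, 40, 0, 0, 0, 0], [85, -0.5, 40, 0, 0, 0, 0], [85, -0.5, 40, 0, 0, 0, 0], [85, -0.5, 40, 0, 0, 0, 0], [85, -0.5, 40, 0, 0, 0, 0], [85, -0.5, 40, 0, 0, 0, 0], [85, -0.5, 40, 5, 0, 0, 0], [85, -0.5, 32, 10, 0, 0, 0], [85, 0, 5, 20, 0, 0, 0]]}}

```text
time: 19.1
tool_pos: [340.4, 243.8, 190.4]
tcp_rot: [-179.7, 1.3, -162.8]
ft_force: [0.7, 0.9, -0.8]
finger_gap: 84.7
```

Run:
```python
from h import *
to(335.4,256.9,80,197.2)
```

```text
t19.1 pos [340.4 243.8 190.4] rpy [-179.7    1.3 -162.8] F [ 0.7  0.9 -0.8] gap 84.7
 dtool [  3.4  14.5 110.3] rot [-0.005  0.022 -0.001]
```

>>> {"fn": "servo_tool", "kwargs": {"motion": [[85, 2, 13, 30, -0.005, 0.022, 0], [85, 1, 0, 40, 0, 0.004, 0], [85, 1, 0, 25, 0, 0.004, 0], [85, 1, 0, 5, 0, 0, 0], [85, 0.5, 0, 1, 0, 0, 0]]}}

```text
time: 19.6
tool_pos: [333.3, 256.5, 89.4]
tcp_rot: [179.9, -0.2, -162.6]
ft_force: [-0.0, -0.4, 0.4]
finger_gap: 85.1
```

Run:
```python
from h import *
to(335.4,256.9,12,197.2)
```

```text
t19.6 pos [333.3 256.5  89.4] rpy [ 179.9   -0.2 -162.6] F [-0.  -0.4  0.4] gap 85.1
 dtool [-2.4 -0.3 77.4] rot [ 0.001 -0.004  0.003]
```

>>> {"fn": "servo_tool", "kwargs": {"motion": [[85, -1, 0, 25, 0, -0.004, 0.003], [85, 0.5, 0, 25, 0, 0, 0], [85, 0.5, 0, 13, 0, 0.003, 0], [85, 0.5, 0, 3, 0, 0.003, 0], [85, 0.5, 0, 1, 0, 0, 0]]}}

```text
time: 20.1
tool_pos: [339.5, 258.8, 29.8]
tcp_rot: [179.8, 0.4, -162.9]
ft_force: [-0.2, -0.3, 0.5]
finger_gap: 85.1
```

Run:
```python
from h import *
to(335.4,256.9,12.5,197.2)
```

```text
t20.1 pos [339.5 258.8  29.8] rpy [ 179.8    0.4 -162.9] F [-0.2 -0.3  0.5] gap 85.1
 dtool [ 4.6 -0.7 17.3] rot [ 0.004  0.008 -0.002]
```

>>> {"fn": "servo_tool", "kwargs": {"motion": [[85, 3.5, -0.5, 9, 0.003, 0.008, 0], [85, 1, 0, 7, 0, 0, 0], [60, 0.5, 0, 1, 0, 0, 0], [56, 0.5, 0, 0.5, 0, 0, 0], [56, 0.5, 0, 0.5, 0, 0, 0], [56, 0.5, 0, 0.5, 0, 0, 0], [56, 0.5, 0, 0.5, 0, 0, 0], [56, 0.5, 0, 0.5, 0, 0, 0]], "force": 40}}

```text
time: 20.9
tool_pos: [336.6, 258.0, 14.3]
tcp_rot: [179.9, 0.5, -162.9]
ft_force: [0.7, -0.7, 6.4]
finger_gap: 61.5
```

Run:
```python
from h import *
to(335.4,256.9,12.5,197.2)
```

```text
t20.9 pos [336.6 258.   14.3] rpy [ 179.9    0.5 -162.9] F [ 0.7 -0.7  6.4] gap 61.5
 dtool [ 1.5 -0.7  1.8] rot [ 0.001  0.008 -0.002]
```

>>> {"fn": "servo_tool", "kwargs": {"motion": [[56, 0, 0, -8, 0, 0.008, 0], [56, 0, 0, -15, 0, 0, 0], [56, 0, 0, -25, 0, 0, 0], [56, 0, 0, -25, 0, 0, 0], [56, -35, 10, 0, 0, 0, 0], [56, -35, 10, 0, 0, 0, 0], [56, -35, 10, 0, 0, 0, 0], [56, -35, 10, 0, 0, 0, 0], [56, -32, 9, 0, 0, 0, 0], [56, 0, 0, 0, 0, 0, 0]]}}

```text
time: 21.9
tool_pos: [485.5, 357.0, 87.2]
tcp_rot: [179.9, -0.7, -162.9]
ft_force: [-1.8, -0.3, -2.1]
finger_gap: 61.6
```

Run:
```python
from h import *
to(492.6,359.2,50,197.2)
```

```text
t21.9 pos [485.5 357.   87.2] rpy [ 179.9   -0.7 -162.9] F [-1.8 -0.3 -2.1] gap 61.6
 dtool [-7.8 -0.1 37.1] rot [ 0.002 -0.012 -0.001]
```

>>> {"fn": "servo_tool", "kwargs": {"motion": [[56, -6, 0, 15, 0, -0.012, 0], [56, 0, 0, 15, 0, 0, 0], [56, 0.5, 0, 10, 0, 0, 0], [56, 0.5, 0, 2, 0, 0, 0]]}}

```text
time: 22.3
tool_pos: [487.6, 357.6, 41.1]
tcp_rot: [179.9, -0.4, -162.9]
ft_force: [-0.6, 0.0, -3.4]
finger_gap: 61.8
```

Run:
```python
from h import *
to(492.6,359.2,26.3,197.2)
```

```text
t22.3 pos [487.6 357.6  41.1] rpy [ 179.9   -0.4 -162.9] F [-0.6  0.  -3.4] gap 61.8
 dtool [-5.4  0.  14.8] rot [ 0.001 -0.007 -0.001]
```

>>> {"fn": "servo_tool", "kwargs": {"motion": [[56, -5, 0, 6, 0, -0.007, 0], [56, 0, 0, 5, 0, 0, 0], [56, 0, 0, 3, 0, 0, 0], [56, 0, 0, 1, 0, 0, 0]]}}

```text
time: 22.7
tool_pos: [491.9, 359.0, 26.4]
tcp_rot: [179.9, -0.0, -162.8]
ft_force: [-8.1, -4.4, 11.1]
finger_gap: 61.2
```

Run:
```python
from h import *
to(492.6,359.2,26.3,197.2)
```

```text
t22.7 pos [491.9 359.   26.4] rpy [ 179.9   -0.  -162.8] F [-8.1 -4.4 11.1] gap 61.2
 dtool [-0.8  0.   0.1] rot [ 0.001 -0.    -0.001]
```

The deep tray landed at z 26.4, as expected. Release it and fetch the shallow tray.

>>> {"fn": "servo_tool", "kwargs": {"motion": [[56, 0, 0, -0.5, 0, 0, 0], [85, 0.3, 0, 0, 0, 0, 0], [85, 0.3, 0, 0, 0, 0, 0], [85, 0.3, 0, 0, 0, 0, 0]]}}

```text
time: 23.1
tool_pos: [492.8, 359.8, 29.4]
tcp_rot: [179.8, 0.2, -162.9]
ft_force: [0.5, 0.5, -0.2]
finger_gap: 84.9
```

>>> {"fn": "servo_tool", "kwargs": {"motion": [[85, 0, 0, -15, 0, 0, 0], [85, 0, 0, -30, 0, 0, 0], [85, 0, 0, -40, 0, 0, 0], [85, 0, 0, -5, 0, 0, 0], [85, 0, -37, 0, 0, 0, 0], [85, 0, -37, 0, 0, 0, 0], [85, 0, -37, 0, 0, 0, 0], [85, 0, -32, 0, 0, 0, 0], [85, 0, 0, 0, 0, 0, 0]]}}

```text
time: 24.0
tool_pos: [538.3, 220.9, 133.0]
tcp_rot: [179.8, 0.9, -162.6]
ft_force: [-0.0, -0.2, 0.4]
finger_gap: 84.9
```

Run:
```python
from h import *
to(535.5,217.3,60,197.2)
t=snapshot("top");s=snapshot("side")
c=lambda im,x,y,w,h:cv2.resize(im[y:y+h,x:x+w],(400,400),interpolation=cv2.INTER_CUBIC)
cv2.imwrite("pics/deep2.png",np.hstack([c(t,135,165,100,100),c(s,180,130,100,100)]))
```

```text
t24.0 pos [538.3 220.9 133. ] rpy [ 179.8    0.9 -162.6] F [-0.  -0.2  0.4] gap 84.9
 dtool [ 4.8 -2.9 72.9] rot [0.004 0.015 0.003]
```

View pics/deep2.png

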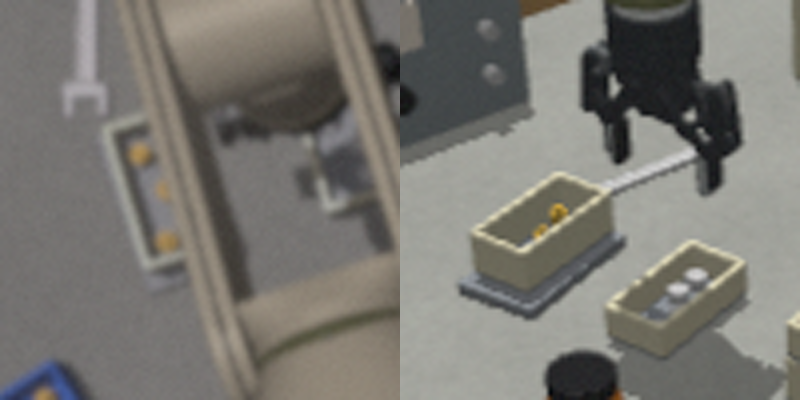

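The deep tray is squarely on the board, at side crop (545,235). The shallow tray is under the gripper at (677,300).

>>> {"fn": "servo_tool", "kwargs": {"motion": [[85, 4, -2.5, 25, 0.004, 0.015, 0.003], [85, 1, 0, 30, 0, 0, 0], [85, 1, 0, 15, 0, 0, 0], [85, 0.5, 0, 3, 0, 0, 0], [85, 0.5, 0, 1, 0, 0, 0]]}}

```text
time: 24.6
tool_pos: [530.1, 224.0, 55.7]
tcp_rot: [179.9, -0.0, -162.4]
ft_force: [-0.4, 0.4, 1.7]
finger_gap: 85.2
```

Run:
```python
from h import *
to(536,217.4,9,197.2)
```

```text
t24.6 pos [530.1 224.   55.7] rpy [ 179.9   -0.  -162.4] F [-0.4  0.4  1.7] gap 85.2
 dtool [-3.6 -8.2 46.7] rot [ 0.002 -0.001  0.006]
```

>>> {"fn": "servo_tool", "kwargs": {"motion": [[85, -3, -8, 5, 0, 0, 0.006], [85, 0, 0, 5, 0, 0, 0], [85, 0, 0, 3, 0, 0, 0]]}}

```text
time: 24.9
tool_pos: [537.1, 217.9, 44.0]
tcp_rot: [179.9, 0.1, -162.8]
ft_force: [0.5, -0.1, 0.8]
finger_gap: 84.8
```

Run:
```python
from h import *
to(536,217.4,9,197.2)
```

```text
t24.9 pos [537.1 217.9  44. ] rpy [ 1.799e+02  1.000e-01 -1.628e+02] F [ 0.5 -0.1  0.8] gap 84.8
 dtool [ 1.3 -0.2 35. ] rot [0.002 0.002 0.001]
```

>>> {"fn": "servo_tool", "kwargs": {"motion": [[85, 1, 0, 13, 0, 0.002, 0], [85, 0.5, 0, 13, 0, 0, 0], [85, 0.5, 0, 6, 0, 0, 0], [85, 0.5, 0, 2, 0, 0, 0]]}}

```text
time: 25.3
tool_pos: [535.3, 217.0, 7.6]
tcp_rot: [179.9, 0.1, -162.8]
ft_force: [0.7, 0.0, 0.2]
finger_gap: 85.1
```

Run:
```python
from h import *
to(536,217.4,9,197.2)
```

```text
t25.3 pos [535.3 217.    7.6] rpy [ 1.799e+02  1.000e-01 -1.628e+02] F [0.7 0.  0.2] gap 85.1
 dtool [-0.8  0.1 -1.4] rot [0.002 0.002 0.   ]
```

>>> {"fn": "servo_tool", "kwargs": {"motion": [[85, -0.5, 0, -1, 0, 0, 0], [60, 0.3, 0, 0, 0, 0, 0], [56, 0.3, 0, 0.3, 0, 0, 0], [56, 0.3, 0, 0.3, 0, 0, 0], [56, 0.3, 0, 0.3, 0, 0, 0], [56, 0.3, 0, 0.3, 0, 0, 0], [56, 0.3, 0, 0.3, 0, 0, 0]]}}

```text
time: 26.0
tool_pos: [534.6, 217.1, 8.0]
tcp_rot: [179.9, 0.2, -162.8]
ft_force: [0.9, 0.2, 0.7]
finger_gap: 61.7
```

Run:
```python
from h import *
to(536,217.4,9,197.2)
```

```text
t26.0 pos [534.6 217.1   8. ] rpy [ 179.9    0.2 -162.8] F [0.9 0.2 0.7] gap 61.7
 dtool [-1.4 -0.1 -1. ] rot [0.002 0.003 0.   ]
```

>>> {"fn": "servo_tool", "kwargs": {"motion": [[56, 0, 0, -8, 0, 0, 0], [56, 0, 0, -20, 0, 0, 0], [56, 0, 0, -35, 0, 0, 0], [56, 0, 0, -38, 0, 0, 0], [56, 0, 36, 0, 0, 0, 0], [56, 0, 36, 0, 0, 0, 0], [56, 0, 36, 0, 0, 0, 0], [56, 0, 33, 0, 0, 0, 0], [56, 0, 1, 0, 0, 0, 0]]}}

```text
time: 26.9
tool_pos: [489.8, 355.2, 116.2]
tcp_rot: [179.8, 0.0, -163.0]
ft_force: [-0.4, -0.2, -2.2]
finger_gap: 61.2
```

Run:
```python
from h import *
to(490.8,358.7,80,197.2)
```

```text
t26.9 pos [489.8 355.2 116.2] rpy [ 179.8    0.  -163. ] F [-0.4 -0.2 -2.2] gap 61.2
 dtool [-2.   3.  36.2] rot [ 0.003  0.001 -0.004]
```

>>> {"fn": "servo_tool", "kwargs": {"motion": [[56, -2, 2, 15, 0.003, 0, -0.004], [56, 0.5, 0, 13, 0, 0, 0], [56, 0.5, 0, 5, 0, 0, 0], [56, 0.3, 0, 1, 0, 0, 0]]}}

```text
time: 27.3
tool_pos: [489.3, 355.6, 78.3]
tcp_rot: [-179.9, -0.1, -162.8]
ft_force: [-0.1, -0.5, -2.7]
finger_gap: 61.4
```

Run:
```python
from h import *
to(490.8,358.7,72,197.2)
```

```text
t27.3 pos [489.3 355.6  78.3] rpy [-1.799e+02 -1.000e-01 -1.628e+02] F [-0.1 -0.5 -2.7] gap 61.4
 dtool [-2.4  2.6  6.3] rot [-0.002 -0.002  0.   ]
```

>>> {"fn": "servo_tool", "kwargs": {"motion": [[56, -2.4, 2.6, 2, -0.002, 0, 0], [56, 0, 0, 1, 0, 0, 0], [56, 0, 0, 1, 0, 0, 0]]}}

```text
time: 27.6
tool_pos: [491.3, 357.1, 73.2]
tcp_rot: [-180.0, -0.2, -162.9]
ft_force: [-0.3, -0.9, -2.8]
finger_gap: 61.4
```

Run:
```python
from h import *
to(490.8,358.7,64,197.2)
s=snapshot("side")
cv2.imwrite("pics/nest.png",cv2.resize(s[130:220,170:270],(800,600)[:1]+(600,),interpolation=cv2.INTER_CUBIC))
```

```text
t27.6 pos [491.3 357.1  73.2] rpy [-180.    -0.2 -162.9] F [-0.3 -0.9 -2.8] gap 61.4
 dtool [-0.1  1.7  9.2] rot [-0.    -0.003 -0.002]
```

>>> {"fn": "servo_tool", "kwargs": {"motion": [[56, 0, 1.7, 1, 0, -0.002, 0], [56, 0, 0.3, 2, 0, 0, 0], [56, 0, 0, 2, 0, 0, 0]]}}

```text
time: 27.95
tool_pos: [491.4, 359.5, 69.0]
tcp_rot: [180.0, 0.0, -162.9]
ft_force: [-0.0, 0.2, -1.3]
finger_gap: 61.3
```

Run:
```python
from h import *
to(490.8,358.7,64,197.2)
```

```text
t27.9 pos [491.4 359.5  69. ] rpy [ 180.     0.  -162.9] F [-0.   0.2 -1.3] gap 61.3
 dtool [ 0.8 -0.6  5. ] rot [ 0.     0.001 -0.002]
```

>>> {"fn": "servo_tool", "kwargs": {"motion": [[56, 0.8, -0.6, 1.5, 0, 0, 0], [56, 0.2, 0, 1.5, 0, 0, 0]]}}

```text
time: 28.15
tool_pos: [490.6, 358.7, 65.9]
tcp_rot: [180.0, 0.1, -162.9]
ft_force: [-0.1, 0.5, -3.0]
finger_gap: 61.5
```

Run:
```python
from h import *
to(490.8,358.7,64,197.2)
```

```text
t28.1 pos [490.6 358.7  65.9] rpy [ 1.800e+02  1.000e-01 -1.629e+02] F [-0.1  0.5 -3. ] gap 61.5
 dtool [-0.2 -0.1  1.9] rot [ 0.     0.001 -0.002]
```

It's entering the rim freely: 4 mm below the rim with no contact force.

>>> {"fn": "servo_tool", "kwargs": {"motion": [[56, 0, 0, 1.5, 0, 0, 0], [56, 0, 0, 1, 0, 0, 0]]}}

```text
time: 28.35
tool_pos: [490.6, 358.8, 63.9]
tcp_rot: [180.0, 0.1, -162.9]
ft_force: [-5.5, -4.5, 11.5]
finger_gap: 61.2
```

Run:
```python
from h import *
to(490.8,358.7,64,197.2)
```

```text
t28.4 pos [490.6 358.8  63.9] rpy [ 1.800e+02  1.000e-01 -1.629e+02] F [-5.5 -4.5 11.5] gap 61.2
 dtool [-0.2 -0.2 -0.1] rot [ 0.001  0.001 -0.002]
```

The tray is seated at z 63.9 (64.0 expected). Release and retreat.

>>> {"fn": "servo_tool", "kwargs": {"motion": [[56, 0, 0, -0.3, 0, 0, 0], [85, 0.3, 0, 0, 0, 0, 0], [85, 0.3, 0, 0, 0, 0, 0], [85, 0.3, 0, 0, 0, 0, 0]]}}

```text
time: 28.75
tool_pos: [490.5, 359.0, 65.3]
tcp_rot: [179.9, 0.2, -162.9]
ft_force: [-0.3, -0.1, -0.3]
finger_gap: 85.0
```

>>> {"fn": "servo_tool", "kwargs": {"motion": [[85, 0, 0, -12, 0, 0, 0], [85, 0, 0, -30, 0, 0, 0], [85, 0, 0, -40, 0, 0, 0], [85, 0, 0, -40, 0, 0, 0], [85, 0, 0, -30, 0, 0, 0], [85, 35, -10, 0, 0, 0, 0], [85, 35, -10, 0, 0, 0, 0], [85, 35, -10, 0, 0, 0, 0], [85, 20, 0, 0, 0, 0, 0], [85, 0, 0, 0, 0, 0, 0]]}}

```text
time: 29.75
tool_pos: [377.5, 291.9, 232.1]
tcp_rot: [179.8, 0.7, -162.9]
ft_force: [0.7, -0.1, -0.2]
finger_gap: 84.8
```

Run:
```python
from h import *
t=snapshot("top");s=snapshot("side")
c=lambda im,x,y,w,h,a,b:cv2.resize(im[y:y+h,x:x+w],(a,b),interpolation=cv2.INTER_CUBIC)
cv2.imwrite("pics/fin.png",np.hstack([c(t,130,170,80,120,400,600),np.vstack([c(s,175,147,80,60,400,300),c(s,170,120,240,180,400,300)])]))
```

```text
(no output)
```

View pics/fin.png

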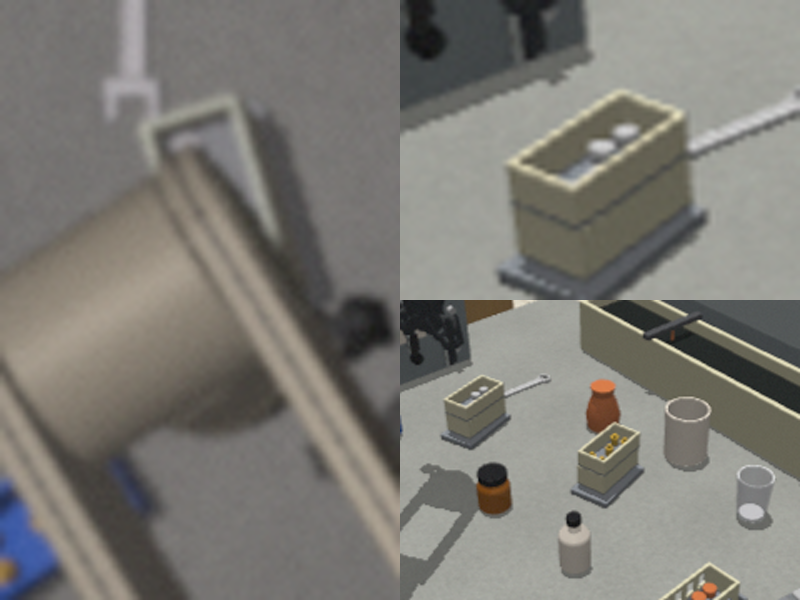

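The shallow tray is nested flush in the deep one, squarely on the board (seam closed near (600,215)). The bystanders are in place and the robot is clear.

```bash
python3 -c "
from bench import *
print(hand_in())"
```

```text
the job is handed in; nothing more can be done
None
```

The basket is on the draining stand, and the two trays are back on their board, the deep one below and the shallow one nested in it. I handed the job in at about 30 s of the 72 s allowed; `hand_in` gives no verdict.

**What I did:** I set the shallow tray and then the deep tray down on free table. I then stood the slotted basket on the bars, put the deep tray back on the board and nested the shallow tray in it.

**Last checks:**
- **Basket:** in the top view its centre is at (438.5, -358.2) mm against about (437, -358) for the stand. Its yaw is 4.1° against 4.4°, and its rim is about 100–106 mm up (100 expected). It touched down at tool height 64.4 mm (64.6 expected).
- **Trays:** the deep tray landed at 26.4 mm (26.3 expected) and the shallow one seated at 63.9 mm (64.0 expected), with no contact force on the way in until it seated. The final picture shows a closed seam, the stack square on the board, and the neighbouring stack and visible bystanders apparently where they were. I did not measure that tray stack again after release, and not every bystander was in the last picture.

**Disagreements:**
- The side camera read about 5 mm further in x than the top camera, and up to about 12 mm for the hanging basket. I corrected the stack from a fingertip check and trusted the top view at the stand.
- The tool drifted a few mm during small or still rows, so I corrected it between short moves.
- The shallow tray's first set-down pressed with about 30 N, more than I intended, though below the 40 N limit the task sets for the arm and gripper body.

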